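Size a dispenser collar on the stepped cone

TASK

The drink dispenser's tap needs a collar of the size marked by the black line on the sizing cone. Of the three loose steel collars, take the one that stops at that marked step, slide it down over the cone until it sits flat on the step, and let go. Leave the other two collars where they lie on the counter.

Things in the scene. Friction and masses are not known exactly. Their poses are not given: they have to be found in the camera images.
- cone: Aluminium tapered mandrel, upright, fixed to the counter by a dark 100 x 100 x 12 mm base. Origin: centre of the base's underside; z up the axis. Three tapered tiers on flat shoulders (heights; diameters in mm): 12 to 34, 60 to 54; 34 to 58, 43 to 32; 58 to 80 (tip), 22 to 12. A black line circles it just under the shoulder at 34: the marked step. A collar seated there has its underside 34 mm up.
- collar_large: The largest plain steel collar, lying flat on the counter: outer diameter 76 mm, bore 62 mm, height 16 mm. Too wide for the marked step. Origin: centre of its underside; z along its axis. The three collars change places.
- collar_medium: The middle-sized plain steel collar, lying flat on the counter: outer diameter 59 mm, bore 46 mm, height 16 mm, about 0.13 kg. It slides over the upper tiers and stops on the marked step. Origin: centre of its underside; z along its axis.
- collar_small: The smallest plain steel collar, lying flat on the counter: outer diameter 40 mm, bore 27 mm, height 16 mm. It would stop above the marked step. Origin: centre of its underside; z along its axis.
Not all that is in view belongs to the job. Leave any orange or yellow look-alike of the collar_large alone.

How it is judged:
At the end, for the whole second after the job is handed in: The middle-sized collar is round the cone and at rest flat on the marked step: underside 30 to 38 mm above the counter, centre within 8 mm of the cone's axis, tilted (either face up) less than 10 degrees. The other two collars lie on the counter within 40 mm of where they started (horizontal distance between collar_medium and cone below 0.008 m and z of collar_medium in the frame of cone between 0.03 and 0.038 m and angle between the z axis of collar_medium and the z axis of cone, either way round below 0.17 rad and linear speed of collar_medium below 0.02 m/s and height (world z) of each of collar_large, collar_small below 0.01 m and distance of each of collar_large, collar_small from where it was at the start of the episode below 0.04 m); the robot touches nothing.
It fails at once if another collar is moved 40 mm or more from where it lay (distance of any of collar_large, collar_small from where it was at the start of the episode above 0.04 m).
It also fails if it takes over 32 s, if anything falls off the work surface, if the arm or the gripper's body presses on something with over 40 N, if the wrist force passes 120 N, or if a joint passes its speed limit or range.

ROBOT

A 6-joint arm with a two-finger parallel gripper is mounted at the origin on the work surface. World frame = base frame: x ahead of the robot, y to its left, z up, the work surface at z = 0. Lengths are in m, angles in rad, forces in N, time in s.
With the tool pointing down it reaches from about 0.225 to 0.875 m from the base axis. Payload 3.4 kg.
Tool frame: the origin (TCP) lies at the very end of the fingers, on their centre line; the grasp point (between the pads) lies 19 mm behind it (manip.tcp_to_grasp is the distance from the TCP to the grasp point, in m); z points along the fingers, y is the line along which they close (so a half turn about z gives the same grasp; the last joint's range is limited). The gripper opens to 85 mm and grips with 20 to 120 N. Pads are 22 mm wide; open, the fingers measure 114 mm over their backs; the gripper's body (76 mm by 85 mm) begins 54 mm behind the grasp point. The pads swing forward as they close: fully open they stand 13 mm farther back than shut.
Start: joints at [1.2, 0.276, 1.505, -0, 1.361, -0.121], TCP at [0.142, 0.557, 0.231] pointing down, gripper open.
Joint ranges: [-2.89, 2.89], [-0.75, 2.08], [0.22, 2.7], [-1.18, 4.32], [0.11, 2.71], [-2.7, 2.7]. Speed limits (rad/s): [2.57, 2.57, 3.14, 3.14, 3.14, 3.14].

INTERFACE

Orientations are given as a unit quaternion [x, y, z, w].
In Python, from cell import manip gives the robot as it stands. The module is installed in compiled form; this text tells all that it offers. Calls block until the motion is done:
- manip.move_pose(position, orientation): joint-space move of the TCP to a pose.
- manip.movel(position, feed=0.15, attitude=None): straight line of the TCP; attitude=None keeps the orientation; feed is the mean speed in m/s.
- manip.movej(angles): joint-space move.
- manip.move_gripper(opening, strength=None): opening from 0.0 (shut) to 1.0 (fully open); strength is the grip in N (None keeps the last); returns when the fingers have stopped.
- manip.pause(seconds).
- manip.solve_ik(position, orientation): joint angles nearest the present ones, or None.
- manip.sense(): the state.
- manip.capture(name): name is "side" or "top"; returns a dict with "frame" (384x512x3 uint8, blue, green, red), "range_z" (384x512 float32, m along the optical axis (not along the pixel's ray), 0 where there is no reading), "fx", "fy", "cx", "cy" (pixels), "cam_to_world" (4x4, takes a point from camera to world coordinates). Camera axes: x right, y up, looking along -z (the intrinsics and any distortion apply to the point x, -y, -z); pixel columns grow to the right and rows downward; lengths in m; the calibration is good to about 2 mm. A picture is of the moment at which its call begins.
A pose or a line that the arm cannot do raises manip.Unreachable and nothing moves.
- manip.close_job(): hands the job in; it is judged then, once.
Trained networks look in a picture, given as the dict that the camera call returned (one of the last four; its "shot" number tells which), for a name from the list of things; names that differ only in an ending like _2 or _b are one class to them, and where a whole thing is asked for, a point or a joint stands for the part that bears it (a point fixed in the world has none). Each returns a list of dicts, best first, with "confidence" (0 to 1); they miss things now and then, are a little off and sometimes report something else, mostly with a low value. They report only what shows in the picture. A call takes as long as a camera call. They do not tell look-alikes from the thing itself.
- manip.regions_of(picture, name): "region" (384x512 bool, what is visible of it) and "pixel" ([column, row] in pixels, amid what is visible of it).
- manip.mark_of(picture, name): "pixel" ([column, row] in pixels: a listed point, or the origin of a listed thing).
The state is a dict: "time_s": time; "q": joint angles; "joint_vel": joint speeds; "effort": joint torques, N m; "ee_pos": TCP position; "tcp_rot": TCP orientation; "contact_force": force on the tool from outside, world axes, zero at the start; "wrist_torque": the same for the moment, N m; "grip_width": opening from 0.0 (shut) to 1.0 (fully open); "grasp_force": force on a finger pad.
Only numpy, scipy, OpenCV 4.12 (cv2) and the standard library are available. Lean on these libraries where they do the work, as an engineer would, in place of code of your own. Each camera call takes 0.05 s, during which the arm holds its last target. There are 200 camera calls.

## Working session

There is one attempt and no reset: what is moved stays moved. The work goes in short steps, each a Python script; the robot and the scene stay as the last script left them, time stands still between calls to the robot, and variables do not carry over. Pictures are saved under pics/ and viewed, at most 10 in all, crops included, and the job is handed in when it is done.

```bash
mkdir -p pics
cat > h.py <<'E'
import numpy as np, cv2
from cell import manip
def world(p, u, v, z=None):
    """pixels -> world, by depth (z None -> range_z)"""
    x=(u-p["cx"])/p["fx"]; y=(v-p["cy"])/p["fy"]; d=z
    c=np.stack([x*d,-y*d,-d,np.ones_like(d)]); return (p["cam_to_world"]@c)[:3].T
def cloud(p, m):
    v,u=np.nonzero(m&(p["range_z"]>0)); return world(p,u,v,p["range_z"][v,u].astype(float))
E
python3 - <<'E'
from h import *
P={n:manip.capture(n) for n in("side","top")}
print(P["top"].keys())
cv2.imwrite("pics/a.png",cv2.resize(np.vstack([P["side"]["frame"],P["top"]["frame"]]),(400*1,600)) )
for n,p in P.items():
    cv2.imwrite(f"pics/{n}.png",p["frame"])
    print(n,p["cam_to_world"][:3,3].round(3),p["fx"],p["cx"],p["cy"])
    for o in("cone","collar_large","collar_medium","collar_small"):
        for r in manip.regions_of(p,o)[:3]:
            c=cloud(p,r["region"]); z=c[:,2]
            t=c[z>np.percentile(z,95)-.006]
            (a,b),rad=cv2.minEnclosingCircle((t[:,:2]*1000).astype(np.float32))
            print(o,round(r["confidence"],2),np.round(r["pixel"]),len(c),np.percentile(z,[2,50,95]).round(4),"circ",round(a),round(b),"R",round(rad,1))
        print("  mark",[(np.round(m["pixel"]),round(m["confidence"],2)) for m in manip.mark_of(p,o)[:2]])
E
```

```text
dict_keys(['frame', 'range_z', 'fx', 'fy', 'cx', 'cy', 'cam_to_world', 'shot'])
side [0.358 0.668 0.809] 448.7978429432983 255.4833963709554 187.1985856070847
cone 0.95 [225. 110.] 1165 [0.0029 0.0136 0.061 ] circ 565 -187 R 17.3
  mark [(array([226., 108.]), 0.79)]
collar_large 0.88 [220. 234.] 503 [0.0021 0.0146 0.0181] circ 511 166 R 38.4
collar_large 0.83 [273. 338.] 641 [0.001  0.0156 0.0182] circ 401 410 R 38.2
collar_large 0.66 [186. 330.] 715 [0.0002 0.0156 0.0184] circ 509 413 R 38.2
  mark [(array([219., 224.]), 0.94), (array([216., 276.]), 0.88)]
collar_medium 0.77 [262. 172.] 320 [0.0008 0.0134 0.0181] circ 449 -2 R 29.7
  mark [(array([261., 168.]), 0.55)]
collar_small 0.69 [181. 188.] 259 [-0.0007  0.0129  0.0179] circ 616 87 R 20.7
  mark [(array([181., 191.]), 0.71)]
top [0.304 0.064 0.876] 367.06048361295564 256.80643088452877 189.75736959988157
cone 0.75 [367. 150.] 1642 [0.0066 0.0124 0.0588] circ 563 -186 R 17.1
  mark [(array([366., 151.]), 0.68)]
collar_large 0.94 [129. 177.] 403 [-0.0009  0.0144  0.0181] circ 507 414 R 38.1
collar_large 0.73 [167. 162.] 293 [0.0048 0.0151 0.0183] circ 499 285 R 37.9
collar_large 0.65 [151. 273.] 351 [-0.0007  0.0149  0.0183] circ 252 296 R 37.8
  mark [(array([123., 170.]), 0.88), (array([225., 171.]), 0.84)]
collar_medium 0.8 [299. 206.] 81 [0.0024 0.0154 0.0187] circ 443 -5 R 25.8
collar_medium 0.27 [365. 150.] 1546 [0.0085 0.0126 0.0589] circ 563 -186 R 17.1
  mark [(array([289., 201.]), 0.53)]
collar_small 0.52 [258. 128.] 154 [0.0013 0.0144 0.0175] circ 615 88 R 20.1
  mark [(array([254., 131.]), 0.72)]
```

View pics/side.png

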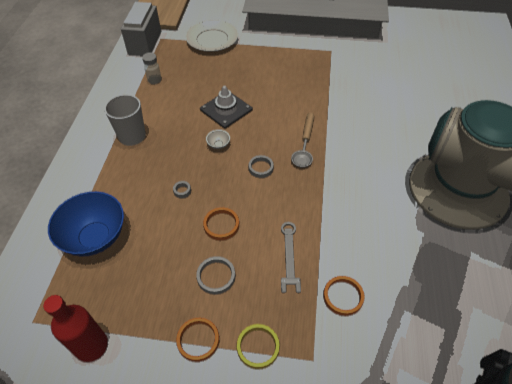

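View pics/top.png

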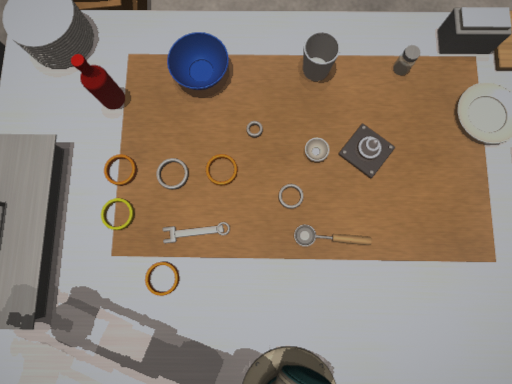

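Side view: the medium collar is at (261,166), the cone at (226,102), the cup at (218,140), the small collar at (181,189) and the steel large collar at (216,275). Top view: the medium is at (291,196), the cone at (368,148) and the spoon at (305,236). The network's extra "large" hits are the orange and yellow rings. Next I'll refine the positions from the depth points.

```bash
cat >> h.py <<'E'
from scipy.optimize import least_squares
def near(p, c, r, zlo, zhi):
    w=cloud(p,np.ones((384,512),bool)); k=(np.hypot(*(w[:,:2]-c).T)<r)&(w[:,2]>zlo)&(w[:,2]<zhi); return w[k]
def fit(w, c, rad=None):
    f=lambda a: np.hypot(*(w[:,:2]-a[:2]).T)-(rad if rad else a[2])
    s=least_squares(f,list(c)+([] if rad else [.03]),loss="soft_l1",f_scale=.002)
    return s.x
E
python3 - <<'E'
from h import *
for n in("side","top"):
    p=manip.capture(n)
    w=near(p,[.446,-.003],.045,.010,.024); print(n,"med",len(w),fit(w,[.446,-.003]).round(4),np.percentile(w[:,2],[50,90]).round(4))
    g=near(p,[.446,-.003],.09,-.01,.006); print(" ground",np.median(g[:,2]).round(4))
    for lo,hi in((.030,.037),(.04,.056),(.06,.09)):
        w=near(p,[.564,-.187],.04,lo,hi); print("  cone",lo,len(w),fit(w,[.564,-.187]).round(4),w[:,:2].mean(0).round(4),w[:,2].max().round(4))
    w=near(p,[.564,-.187],.09,.006,.018); r=cv2.minAreaRect((w[:,:2]*1000).astype(np.float32)); print("  base",r,np.median(w[:,2]).round(4))
    for c in([.555,-.064],[.35,-.04]):
        w=near(p,c,.05,.006,.2); print("  obst",w.min(0).round(3),w.max(0).round(3))
for th in(0,np.pi/2):
    q=[np.cos(th/2),np.sin(th/2),0,0]
    for pos in([.446,-.003,.1],[.446,-.003,-.005],[.564,-.187,.13],[.564,-.187,.02]):
        s=manip.solve_ik(pos,q); print(th,None if s is None else np.round(s,2))
s=manip.sense(); print(s["time_s"],s["tcp_rot"],s["grip_width"],s["contact_force"])
E
```

```text
side med 211 [ 0.4486 -0.001   0.026 ] [0.0155 0.0175]
 ground 0.0012
  cone 0.03 114 [ 0.5646 -0.188   0.0249] [ 0.5614 -0.1748] 0.0368
  cone 0.04 100 [ 0.5647 -0.1878  0.0177] [ 0.5619 -0.1759] 0.0558
  cone 0.06 66 [ 0.5638 -0.1851  0.0061] [ 0.5631 -0.1835] 0.0817
  base ((563.6300048828125, -186.5792999267578), (102.04676055908203, 103.79264068603516), 52.58266067504883) 0.0124
  obst [ 0.514 -0.094  0.006] [ 0.589 -0.028  0.03 ]
  obst [ 0.331 -0.088  0.006] [ 0.381 -0.009  0.018]
top med 197 [ 0.4476 -0.0008  0.026 ] [0.0153 0.0172]
 ground 0.0005
  cone 0.03 169 [ 0.5645 -0.1865  0.0246] [ 0.5581 -0.1814] 0.0369
  cone 0.04 92 [ 0.5635 -0.186   0.0171] [ 0.557  -0.1786] 0.056
  cone 0.06 68 [ 0.5627 -0.1851  0.0063] [ 0.5614 -0.184 ] 0.0806
  base ((563.6322021484375, -185.9937286376953), (100.05570983886719, 100.87117004394531), 51.949371337890625) 0.0116
  obst [ 0.532 -0.091  0.006] [ 0.59  -0.035  0.028]
  obst [ 0.331 -0.089  0.006] [ 0.38  -0.009  0.017]
0 [-0.16  0.21  1.97 -0.    0.97  1.41]
0 [-0.16  0.36  2.1  -0.    0.68  1.41]
0 [-0.44  0.38  1.62 -0.    1.15  1.13]
0 [-0.44  0.49  1.75 -0.    0.9   1.13]
1.5707963267948966 [-0.16  0.21  1.97 -0.    0.97 -0.16]
1.5707963267948966 [-0.16  0.36  2.1  -0.    0.68 -0.16]
1.5707963267948966 [-0.44  0.38  1.62 -0.    1.15 -0.44]
1.5707963267948966 [-0.44  0.49  1.75 -0.    0.9  -0.44]
1.0 [ 1.24576786e-01  9.92209968e-01  6.80181539e-05 -5.78258827e-06] 0.9958048573640166 [ 0.07669721 -0.22241552  0.03305659]
```

Run:
```python
from h import *
Q=[1,0,0,0]; x,y=.448,-.001
manip.move_pose([x,y,.10],Q)
manip.move_gripper(.82,30)
manip.movel([x,y,.012],.12)
f0=manip.sense()["contact_force"][2]
z=.008
while z>-.012:
    manip.movel([x,y,z],.03); s=manip.sense(); df=s["contact_force"][2]-f0
    print(round(z,3),round(df,2),s["ee_pos"][2].__round__(4))
    if df>3: break
    z-=.002
manip.movel([x,y,z+.004],.05)
print(manip.sense()["time_s"],manip.sense()["grip_width"])
p=manip.capture("side"); cv2.imwrite("pics/b.png",cv2.resize(p["frame"][110:230,190:350],None,fx=4,fy=4))
```

```text
0.008 -0.47 0.0083
0.006 -0.19 0.006
0.004 -0.71 0.0039
0.002 -0.55 0.0019
0.0 -0.29 -0.0001
-0.002 -0.66 -0.0021
-0.004 -0.37 -0.0041
-0.006 0.15 -0.0061
-0.008 4.27 -0.0077
7.0417 0.8192783637836235
```

View pics/b.png

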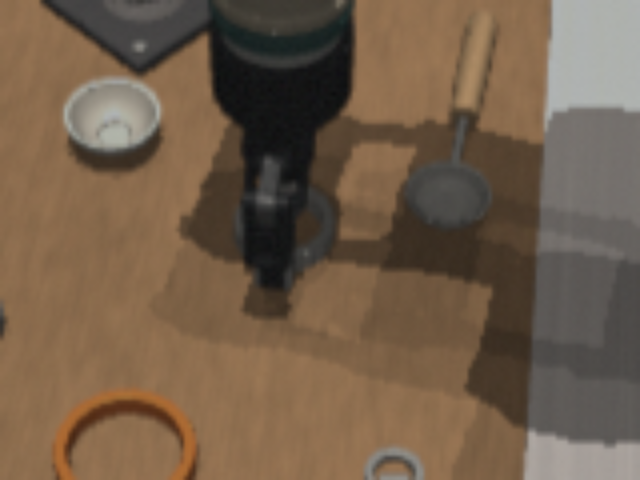

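Run:
```python
from h import *
p=manip.capture("side")
T=np.linalg.inv(p["cam_to_world"])
for w in([.448,.036,.003],[.448,-.001,.016],[.448,.029,.016],[.448,-.03,.016]):
    c=T@np.r_[w,1]; u=p["cx"]+p["fx"]*c[0]/-c[2]; v=p["cy"]-p["fy"]*c[1]/-c[2]; print(w,round((u-190)*4),round((v-110)*4))
w=near(p,[.448,-.001],.04,.010,.022); w=w[(abs(w[:,0]-.448)>.014)|(abs(w[:,1])<.02)]; print(len(w),fit(w,[.448,-.001],.026).round(4))
print(manip.sense()["ee_pos"])
```

```text
[0.448, 0.036, 0.003] 275 284
[0.448, -0.001, 0.016] 283 220
[0.448, 0.029, 0.016] 277 260
[0.448, -0.03, 0.016] 290 183
81 [ 0.4488 -0.0008]
[ 0.44792468 -0.00099716 -0.00404499]
```

The crop shows the finger tip at (268,275), about where (275,284) was projected, beside the ring centred near (287,225). The collar is straddled as planned, so I'll grip and lift.

Run:
```python
from h import *
x,y=.448,-.001
manip.movel([x,y,-.0025],.05)
manip.move_gripper(0.3,50)
s=manip.sense(); print(s["grip_width"],s["grasp_force"],s["contact_force"],s["time_s"])
manip.movel([x,y,.13],.15); manip.pause(.2)
s=manip.sense(); print(s["grip_width"],s["grasp_force"],s["contact_force"],s["time_s"],s["ee_pos"])
for n in("side","top"):
    p=manip.capture(n)
    w=near(p,[x,y],.04,.10,.162); h=np.histogram(w[:,2],np.arange(.10,.165,.004)); print(n,h[0])
    cv2.imwrite(f"pics/c_{n}.png",p["frame"][90:270,180:340].repeat(3,0).repeat(3,1))
    np.save(f"pics/c_{n}.npy",w)
```

```text
0.6633250086936441 53.28409822743197 [-0.89462268 -0.42541033  4.42345951] 7.675
0.6603927135647402 53.225334433391254 [ 0.25410743 -0.04248201 -1.54002927] 8.9083 [ 0.44741219 -0.00092989  0.12912446]
side [ 0  0  0  0  0  0  0  0 27 40 37 86 38  7  7  3]
top [ 0  0  0  0  0  0  0  1  9  3 16 75 21  1  0  0]
```

View pics/c_side.png

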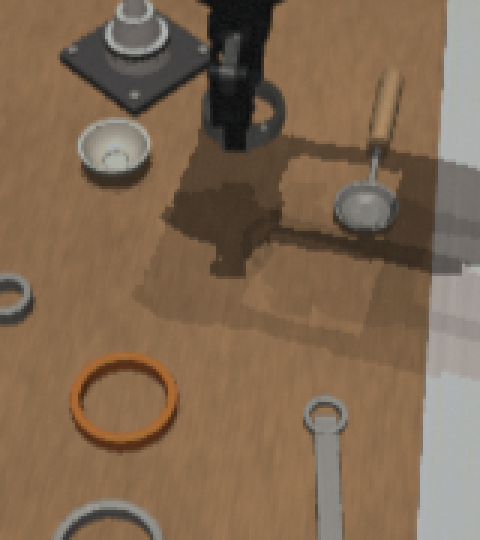

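The collar is held at about (243,112) in the crop, and its top is near z = 0.147. Next I'll check its tilt and offset.

Run:
```python
from h import *
for n in("side","top"):
    w=np.load(f"pics/c_{n}.npy"); w=w[abs(w[:,1]+.001)<.024]   # off the fingers
    t=w[(w[:,2]>.140)&(w[:,2]<.152)]
    A=np.c_[t[:,:2]-[.448,-.001],np.ones(len(t))]; co=np.linalg.lstsq(A,t[:,2],rcond=None)[0]
    print(n,len(t),"plane",co.round(4),"circ",fit(t,[.448,-.001],.026).round(4),t.min(0).round(4),t.max(0).round(4))
```

```text
side 124 plane [ 0.0051 -0.01    0.1463] circ [0.448  0.0019] [ 0.4191 -0.0245  0.1405] [0.4765 0.0226 0.1497]
top 87 plane [ 0.0781 -0.0138  0.1486] circ [0.4467 0.001 ] [ 0.4183 -0.0225  0.1403] [0.4367 0.0219 0.1507]
```

Run:
```python
from h import *
x,y=.5638,-.186
manip.movel([x,y,.13],.2); manip.pause(.2)
for n in("side","top"):
    p=manip.capture(n); w=near(p,[x,y],.04,.140,.152); w=w[abs(w[:,1]-y)<.024]; print(n,len(w),fit(w,[x,y],.026).round(4),np.median(w[:,2]))
f0=np.array(manip.sense()["contact_force"])
for z in [.078]+list(np.arange(.070,.029,-.002)):
    manip.movel([x,y,z],.05 if z<.075 else .12); s=manip.sense(); d=np.array(s["contact_force"])-f0
    print(round(z,3),d.round(1),round(s["time_s"],1))
    if np.linalg.norm(d)>5: break
p=manip.capture("side"); cv2.imwrite("pics/d.png",cv2.resize(p["frame"][50:170,160:320],None,fx=4,fy=4))
```

```text
side 97 [ 0.5633 -0.1821] 0.14678298679582968
top 63 [ 0.562  -0.1827] 0.1467386194113539
0.078 [-1.1  0.3  0.5] 11.1
0.07 [ 0.3  0.6 -0.1] 11.4
0.068 [0.1 0.3 0.2] 11.7
0.066 [ 0.2 -0.7 -1.2] 11.9
0.064 [ 0.2 -0.1 -0.7] 12.2
0.062 [-0.3  0.5 -0. ] 12.4
0.06 [-0.8 -0.3 -0.3] 12.7
0.058 [-0.3 -0.  -0.1] 12.9
0.056 [-0.4  0.1 -0.7] 13.2
0.054 [ 0.6 -0.1 -1.3] 13.4
0.052 [-0.3 -0.3  0.1] 13.7
0.05 [-0.6 -0.4 -0.8] 13.9
0.048 [ 0.3  0.5 -0.4] 14.2
0.046 [-1.9 -0.4  0.4] 14.4
0.044 [-0.3  0.2  0.2] 14.7
0.042 [-0.9  0.6 -0.2] 14.9
0.04 [ 0.   0.2 -0.1] 15.2
0.038 [ 0.1 -0.4 -0.7] 15.4
0.036 [ 0.  -1.1 -0.5] 15.7
0.034 [-0.2 -2.1 -0.6] 15.9
0.032 [-0.  -3.6  0.7] 16.2
0.03 [-2.8 -3.2 11.4] 16.4
```

View pics/d.png

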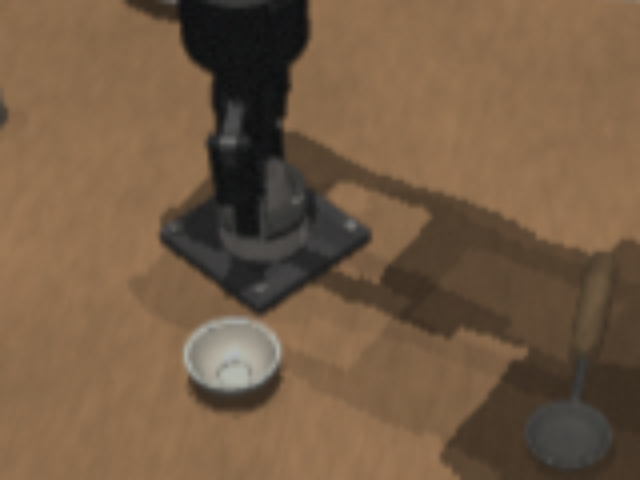

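The picture shows the ring round the cone at about (265,215), down on the wide tier. Contact came about where the step should be, so I'll release, retreat and check.

Run:
```python
from h import *
x,y=.5638,-.186
manip.movel([x,y,.0315],.05)
manip.move_gripper(.9); manip.pause(.2)
manip.movel([x,y,.15],.12)
manip.movel([.45,.05,.22],.25)
for n in("side","top"):
    p=manip.capture(n); w=near(p,[x,y],.034,.044,.056)
    w=w[np.hypot(*(w[:,:2]-[x,y]).T)>.02]
    A=np.c_[w[:,:2]-[x,y],np.ones(len(w))]; print(n,len(w),fit(w,[x,y]).round(4),np.linalg.lstsq(A,w[:,2],rcond=None)[0].round(3),np.percentile(w[:,2],[10,50,90]).round(4))
    cv2.imwrite(f"pics/e_{n}.png",p["frame"])
p=cv2.imread("pics/e_side.png")[50:170,160:320]; cv2.imwrite("pics/e.png",cv2.resize(p,None,fx=4,fy=4))
print(manip.sense()["time_s"])
```

```text
side 139 [ 0.5643 -0.1841  0.0264] [ 0.021 -0.017  0.049] [0.0456 0.0497 0.0519]
top 218 [ 0.563  -0.1836  0.0261] [ 0.013 -0.003  0.049] [0.0461 0.0489 0.0511]
19.7583
```

View pics/e.png

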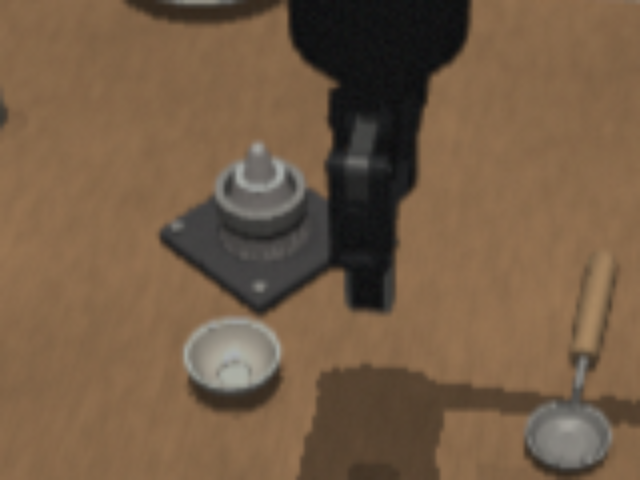

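The collar sits flat on the step at about (262,195), with its top near 0.050 and tilt about 1°.

```bash
python3 -c "
from cell import manip
print(manip.close_job())"
```

```text
the job is handed in; nothing more can be done
None
```

The medium collar sits flat on the cone's marked step (top about 50 mm up, about 2 mm off the cone's axis, tilt about 1°), the other two collars were not touched, and the job was handed in at about 20 s; no verdict came back.

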